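# Seat a pressed lid and set the telescoping gauge arm to the red mark

### The job

Lift the terracotta lid out of the plaster mould by its knob and set it down, without dropping it, flat inside the round seat on the bed of the gauge. Then squeeze the grip of the gauge's telescoping arm so that its green lock button is pressed fully in, and with the button kept in draw the arm out over the lid until its black index line stands on the red mark of the scale; never force the arm while it is locked. Finish holding it there, still and with the button squeezed in, and leave the test tile, the stilt and the saucer where they are.

Things in the scene. Friction and masses are not known exactly. Their poses are not given: they have to be found in the camera images.
- lid_blank: Loose terracotta lid, 0.08 to 0.17 kg: disc 60 mm across, rim 8 mm thick, rising to 12 mm at the middle; its round knob is 22 mm across (20 mm at the waist) and reaches 38 mm above the underside. Origin: centre of the underside, z up. Take it by the knob from above, fingertips at least 16 mm above the origin to stay clear of the mould.
- mould: Fixed white plaster block, 96 x 96 x 30 mm, with an open round cavity in its top, 66 mm across and 14 mm deep (floor 16 mm above the table), in which the lid lies. Origin: centre of the underside.
- gauge: Fixed telescoping gauge: grey bed 84 (its x) x 249 (its y) x 12 mm; origin: middle of the underside, z up. On two posts an aluminium channel, 30 mm wide, z 68 to 100 mm, runs on its centre line from y +123 mm to 0; the inner arm slides out of it to the gauge's -y, over the seat at y -87 mm. White scale beside the channel at x -39 to -15 mm, top at z 84 mm, ticks every 5 mm.
- seat_centre (a point): Centre of the round seat on the bed, on its floor, 12 mm above the table; round it a lip 4 mm high with a bore of 70 mm. The lid lies flat in it when its origin is within 5 mm of this point. With the arm drawn back nothing stands over the seat: the arm's tip (58 to 92 mm above the table) then ends at least 74 mm short of it.
- grip (a point): Middle of the black grip on the arm, 130 mm above the table: squeeze at this height. Block 24 mm across (gauge x), 26 mm along the arm (gauge y), 104 to 151 mm above the table. The green button (20 x 20 mm, at this height) is on its -x side, towards the robot, its face 18 mm from this point, 14 when pressed. Pinch along the gauge's x from above: one pad on the button, one on the face oppopoint.
- index (a point): End of the black index line that travels with the arm over the scale; 27 mm to the -x side of the grip's centre, 88 mm above the table, same y (gauge frame) as the grip.
- red_mark: Red clip fixed on the scale, 10 mm wide along the arm. Origin: its middle, at the level of the index line; its axes are parallel to those of the gauge. The index is on the mark when, along the gauge's y axis, it is within 5 mm of this origin.
- gauge_arm (a joint): Extension of the telescoping arm in m: 0 fully in, 0.08 fully out, starts at 0 to 0.002. Grows towards the gauge's own -y. A tooth on the button locks it, with 2 mm of play, in a rack of 10 mm pitch; with the button fully in it slides with about 2 N and stays where it is left.
- lock_button (a joint): Travel of the green lock button in m: 0 out (locked), 0.004 pressed fully in. It moves along the gauge's +x and springs back; begins to move at 10 N and is fully in at about 14 N, so squeeze with 20 to 40 N. The arm is free past about 0.0027.
- test_tile: Loose white glaze test tile, 50 x 50 x 7 mm, a bystander. Origin: centre of the underside.
- stilt: Loose three-armed kiln stilt, 58 x 50 x 24 mm, a bystander. Origin: centre of the underside.
- saucer: Loose white saucer with dark red pigment, 96 mm across, 33 mm high, a bystander. Origin: centre of the underside.

How it is judged:
By the outcome, as a careful person would: the job done as asked, in the order asked, and still so for the second after the job is handed in, while the arm keeps its last pose, push and grip.
It also fails if it takes over 42 s, if anything falls off the work surface, if the arm or the gripper's body presses on something with over 40 N, if the wrist force passes 120 N, or if a joint passes its speed limit or range.

### The arm

A 6-joint arm with a two-finger parallel gripper is mounted at the origin on the work surface; the furniture and walls round the work are solid. World frame = base frame: x ahead of the robot, y to its left, z up, the work surface at z = 0. Lengths are in m, angles in rad, forces in N, time in s.
With the tool pointing down it reaches from about 0.35 to 0.775 m from the base axis. Payload 5.5 kg.
Tool frame: the origin (TCP) lies between the finger pads; the fingertips stand 22 mm ahead of it and the grasp point (between the pads) lies 3 mm ahead of it; z points along the fingers, y is the line along which they close (so a half turn about z gives the same grasp; the last joint's range is limited). The gripper opens to 85 mm and grips with 20 to 120 N. Pads are 22 mm wide; open, the fingers measure 114 mm over their backs; the gripper's body (76 mm by 85 mm) begins 54 mm behind the grasp point. The pads swing forward as they close: fully open they stand 13 mm farther back than shut.
Start: joints at [1.119, 0.313, 0.046, 1.304, 0, 1.431], TCP at [0.176, 0.547, 0.253] pointing down, gripper open.
Joint ranges: [-2.76, 2.76], [-0.86, 1.69], [-1.03, 1.26], [-2.2, 2.34], [-1.47, 1.5], [-3.14, 3.14]. Speed limits (rad/s): [2.57, 2.57, 3.14, 3.14, 3.14, 3.14].

### API

Orientations are given as a unit quaternion [w, x, y, z].
In Python, from workcell import env, imaging gives the robot as it stands (env), with the cameras (imaging).
- The arm moves only by the tool pendant, called after "Call:" in YAML: its name, and indented under it one key for each argument. Schema: {"type":"object","properties":{"motion":{"type":"array","items":{"type":"array","items":{"type":"array","items":{"type":"number"},"minItems":6,"maxItems":6},"minItems":1,"maxItems":8},"minItems":1,"maxItems":1},"finger_gap":{"type":"number"},"grip_n":{"type":"number"},"only":{"type":"string"},"quiet":{"type":"boolean"},"lines":{"type":"string"}},"required":["motion"],"additionalProperties":false}. motion is a list that holds a single list of rows (three levels of brackets), with 1 to 8 rows, each of 6 numbers: dx, dy, dz in m, then a rotation vector rx, ry, rz in rad; each row is the pose to reach, as a shift and turn from the pose commanded when the call began, along the tool's axes at that moment; what a row does not reach only later rows make up. A row lasts 1/8 s, in which the tool goes at most 0.0625 m and 0.188 rad, less where a joint would pass 70% of its speed; a pose out of reach is approached as far as the arm can. finger_gap is the finger opening in m, set as the call begins (left out keeps the last). The fingers move at their own pace and stop on an object; grip_n is the grip in N (left out, the last holds). Time passes only in rows, so rows that do not move let the fingers close. The tool returns the time, the measured TCP pose, the force, the opening and the grip force at its end. only (a regular expression) keeps the lines of the reply that match it, lines (a string "A,B") keeps lines A to B, and quiet returns only ok. Input that does not fit is refused with a message, and nothing moves.
- env.get_state(): the state, without advancing time (a new reading comes with each control period).
- imaging.read_camera(name): name is "scene" or "top" or "wrist"; returns a dict with "image" (400x640x3 uint8, red, green, blue), "K" (3x3 intrinsics, pixels), "D" ([k1, k2, p1, p2, k3] as OpenCV has them; the pictures are not rectified), "R" (3x3) and "t" (3): a world point X has camera coordinates R X + t. Camera axes: x right, y down, z forward; pixel columns grow to the right and rows downward; lengths in m; the calibration is good to about 2 mm. A picture is of the moment at which its call begins. There is no depth.
- env.hand_in(): hands the job in; it is judged then, once.
The state is a dict: "clock": time; "joint_pos": joint angles; "qvel": joint speeds; "tau": joint torques, N m; "tcp_pos": TCP position; "orientation": TCP orientation; "wrist_force": force on the tool from outside, world axes, zero at the start; "ft_torque": the same for the moment, N m; "finger_gap": finger opening in m; "grip_force": force on a finger pad.
Only numpy, scipy, OpenCV 4.12 (cv2) and the standard library are available. Lean on these libraries where they do the work, as an engineer would, in place of code of your own. Each camera call takes 0.05 s, during which the arm holds its last target. There are 200 camera calls.

## Working session

There is one attempt and no reset: what is moved stays moved. The work goes in short steps, Python scripts to look and compute and a tool call to move; the robot and the scene stay as the last step left them, time stands still between calls to the robot, and variables do not carry over. Pictures are saved under pics/ and viewed, at most 10 in all, crops included, and the job is handed in when it is done.

```bash
ls; mkdir -p pics
```

Run:
```python
from workcell import env, imaging
import cv2, numpy as np
s=env.get_state(); print({k:np.round(v,4) for k,v in s.items()})
for n in ["scene","top","wrist"]:
    c=imaging.read_camera(n); cv2.imwrite(f"pics/{n}0.png",c["image"][:,:,::-1]); np.savez(f"pics/{n}0.npz",**c)
    print(n,np.round(c["K"],1).tolist(),np.round(c["D"],4),np.round(c["R"],3).tolist(),np.round(c["t"],3))
```

```text
pics
workcell.py
{'clock': np.float64(0.0), 'joint_pos': array([1.1193, 0.314 , 0.045 , 1.3036, 0.    , 1.4312]), 'qvel': array([-0.0006,  0.0005,  0.0004,  0.0002,  0.0002, -0.0017]), 'tau': array([ 1.00000e-04, -4.80631e+01,  2.98533e+01,  1.92000e-02,
        0.00000e+00,  0.00000e+00]), 'tcp_pos': array([0.1762, 0.5468, 0.2524]), 'orientation': array([-3.000e-04,  1.553e-01,  9.879e-01, -9.000e-04]), 'wrist_force': array([-0.2024, -0.2714, -0.2189]), 'ft_torque': array([-0.0004, -0.0076, -0.0183]), 'grip_force': np.float64(0.0), 'finger_gap': np.float64(0.0854)}
scene [[384.4, 0.0, 322.1], [0.0, 384.4, 196.9], [0.0, 0.0, 1.0]] [-0.0543  0.      0.      0.      0.    ] [[0.702, -0.712, -0.013], [-0.548, -0.529, -0.648], [0.455, 0.462, -0.762]] [-0.282  0.348  0.812]
top [[418.1, 0.0, 324.5], [0.0, 418.1, 191.7], [0.0, 0.0, 1.0]] [-0.082  0.     0.     0.     0.   ] [[-0.022, -0.999, -0.029], [-0.997, 0.024, -0.069], [0.069, 0.027, -0.997]] [0.074 0.461 0.995]
wrist [[299.8, 0.0, 325.9], [0.0, 299.8, 200.7], [0.0, 0.0, 1.0]] [-0.0368  0.      0.      0.      0.    ] [[0.307, 0.952, -0.001], [0.914, -0.295, 0.278], [0.264, -0.086, -0.961]] [-0.574 -0.035  0.378]
```

View pics/scene0.png

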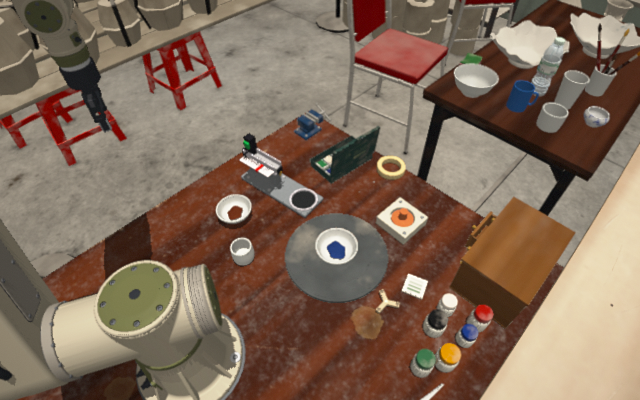

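View pics/top0.png

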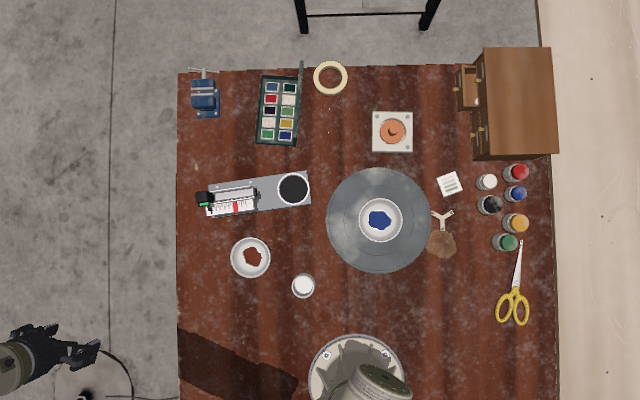

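The scene view shows the lid in the mould at (403,218), the gauge seat at (304,200), the red mark near (268,169) and the green button at (246,146). The top view shows the same things at (392,131), (293,188), (236,207) and (203,205). Next come coarse positions from masks in both views.

Create h.py:
```python
import cv2, numpy as np
def load(n): return dict(np.load(f"pics/{n}.npz"))
def snap(env,name,tag):
    c=imaging.read_camera(name); cv2.imwrite(f"pics/{tag}.png",c["image"][:,:,::-1]); np.savez(f"pics/{tag}.npz",**c); return c
def ray(c,p):
    q=cv2.undistortPoints(np.array([[p]],float),c["K"],c["D"])[0,0]
    d=c["R"].T@np.array([q[0],q[1],1]); return -c["R"].T@c["t"], d/np.linalg.norm(d)
def plane(c,p,z):
    o,d=ray(c,p); return o+d*(z-o[2])/d[2]
def tri(cps):
    A=np.zeros((3,3));b=np.zeros(3);R=[]
    for c,p in cps:
        o,d=ray(c,p);P=np.eye(3)-np.outer(d,d);A+=P;b+=P@o;R.append((o,P))
    x=np.linalg.solve(A,b); return x,[float(np.linalg.norm(P@(x-o))) for o,P in R]
def proj(c,X):
    return cv2.projectPoints(np.array([X],float),cv2.Rodrigues(c["R"])[0],c["t"],c["K"],c["D"])[0][0,0]
HSV={"orange":((3,100,90),(14,255,255)),"red":((0,170,120),(3,255,255)),"red2":((174,150,100),(180,255,255)),
 "green":((50,120,60),(80,255,255)),"dark":((0,0,0),(180,255,60))}
def blobs(c,col,roi,amin=6):
    x0,y0,x1,y1=roi; im=cv2.cvtColor(c["image"],cv2.COLOR_RGB2HSV)
    m=cv2.inRange(im,*map(np.array,HSV[col]))
    if col=="red": m|=cv2.inRange(im,*map(np.array,HSV["red2"]))
    k=np.zeros_like(m);k[y0:y1,x0:x1]=m[y0:y1,x0:x1]
    n,l,s,ce=cv2.connectedComponentsWithStats(k)
    r=[(int(s[i,4]),s[i,:4].tolist(),ce[i].round(2).tolist()) for i in range(1,n) if s[i,4]>=amin]
    return sorted(r,reverse=True)
```

Run:
```python
from h import *
T=load("top0");S=load("scene0")
rois={"orange":((370,110,415,155),(375,195,430,245)),"red":((190,180,275,222),(235,145,290,185)),"green":((190,190,220,220),(235,130,260,155)),"dark":((272,168,312,208),(285,185,322,212))}
for k,(a,b) in rois.items():
    A=blobs(T,k,a)[:3];B=blobs(S,k,b)[:3];print(k,A,B)
    if A and B: print(tri([(T,A[0][2]),(S,B[0][2])]))
```

```text
orange [(456, [380, 119, 25, 25], [391.74, 131.26])] [(334, [391, 208, 23, 19], [402.22, 217.41]), (285, [375, 195, 28, 27], [382.96, 202.11]), (163, [408, 195, 22, 14], [418.73, 200.46])]
(array([ 0.60391923, -0.10182012,  0.02575466]), [0.0012281360318625466, 0.0012281360318624345])
red [(36, [233, 202, 5, 11], [234.86, 206.89])] [(18, [255, 164, 8, 7], [258.72, 167.44])]
(array([0.42685085, 0.2679422 , 0.08396248]), [0.002090975775118211, 0.00209097577511839])
green [(34, [199, 202, 11, 4], [204.18, 203.5])] [(42, [243, 140, 7, 9], [246.45, 144.1])]
(array([0.43491729, 0.32335762, 0.13084942]), [0.0008102649357265973, 0.0008102649357266732])
dark [(577, [280, 176, 28, 27], [293.12, 188.85])] [(276, [293, 192, 22, 16], [303.12, 199.23])]
(array([0.47064236, 0.1408558 , 0.01436325]), [0.0015079486822639455, 0.0015079486822640242])
```

View pics/wrist0.png

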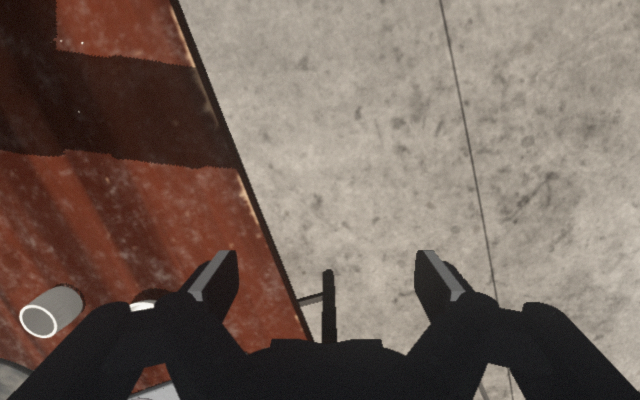

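The wrist view shows only the gripper's fingers and the table edge, with no targets in view. Height checks: the lid's mean height is 26 mm, the seat is at 14 mm, the red mark at 84 mm and the button at 131 mm, all plausible. I'll move over the gauge for a wrist view.

Call:
pendant:
  motion:
    - [[-0.045,-0.032,-0.01,0,0,0.14],[-0.09,-0.064,-0.02,0,0,0.29],[-0.135,-0.096,-0.03,0,0,0.43],[-0.18,-0.128,-0.04,0,0,0.58],[-0.225,-0.16,-0.05,0,0,0.72],[-0.27,-0.192,-0.05,0,0,0.86],[-0.315,-0.224,-0.05,0,0,1.0],[-0.348,-0.252,-0.05,0,0,1.15]]

```text
clock: 1.15
tcp_pos: [0.4314, 0.1988, 0.3031]
orientation: [0.0, 0.67, 0.743, 0.0]
wrist_force: [0.9, 1.0, -0.0]
finger_gap: 0.0852
grip_force: 0.0
```

Call:
pendant:
  motion:
    - [[0,0,0,0,0,0],[0,0,0,0,0,0]]

```text
clock: 1.4
tcp_pos: [0.43, 0.2007, 0.3031]
orientation: [-0.0, 0.667, 0.745, -0.0]
wrist_force: [-0.0, -0.4, 0.2]
finger_gap: 0.0855
grip_force: 0.0
```

Run:
```python
from workcell import env, imaging
from h import *
c=snap(env,"wrist","w1")
for n,p in dict(lid=[.604,-.102,.026],red=[.427,.268,.084],btn=[.435,.323,.131],seat=[.471,.141,.014]).items(): print(n,proj(c,p))
```

```text
lid [410.90527811 360.52203776]
red [330.54272861 117.28453673]
btn [347.03173725  55.99652524]
seat [350.34581647 211.38331036]
```

View pics/w1.png

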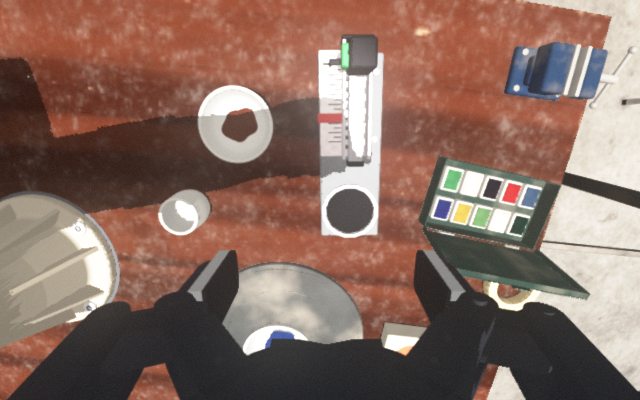

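The wrist view shows the gauge almost upright in the picture: seat disc at (350,210), red mark at (330,118), green button at (346,54) and grip top at (361,53). The saucer is at (236,124) and clear of the path. I'll measure the yaw and refine the positions.

Run:
```python
from h import *
W=load("w1");T=load("top0");S=load("scene0")
d=blobs(W,"dark",(320,180,380,240))[0];r=blobs(W,"red",(315,105,345,130))[0];g=blobs(W,"green",(335,35,355,75))[0]
print(d,r,g)
print("seat tri",tri([(W,d[2]),(T,(293.12,188.85)),(S,(303.12,199.23))]), plane(W,d[2],.012),plane(T,(293.12,188.85),.012))
print("red",tri([(W,r[2]),(T,(234.86,206.89))]),plane(W,r[2],.086))
print("grn",tri([(W,g[2]),(T,(204.18,203.5)),(S,(246.45,144.1))]),plane(W,g[2],.13))
gr=cv2.cvtColor(W["image"],cv2.COLOR_RGB2GRAY).astype(float);hs=cv2.cvtColor(W["image"],cv2.COLOR_RGB2HSV).astype(float)
def edge(rows,x0,x1,z,sgn):
    P=[]
    for y in rows:
        v=hs[y,x0:x1,1]; dv=sgn*np.diff(v); i=dv.argmax(); w=np.clip(dv[max(0,i-2):i+3],0,None); P.append(plane(W,(x0+max(0,i-2)+.5+(w*np.arange(len(w))).sum()/w.sum(),y),z))
    P=np.array(P); k=np.polyfit(P[:,1],P[:,0],1); res=P[:,0]-np.polyval(k,P[:,1]); ok=abs(res)<.003
    k=np.polyfit(P[ok,1],P[ok,0],1); return "yaw",-np.arctan(k[0]),"n",ok.sum(),"res",res[ok].std(), k
print("scale L",edge([*range(56,105),*range(127,160)],308,330,.084,-1))
print("bed L",edge(range(185,232),310,330,.012,-1)); print("bed R",edge(range(80,232),370,395,.012,1))
cv2.imwrite("pics/crop1.png",cv2.resize(W["image"][30:250,300:400,::-1],None,fx=2.7,fy=2.7,interpolation=cv2.INTER_CUBIC) if 0 else cv2.resize(W["image"][30:130,305:395,::-1],None,fx=6,fy=6,interpolation=cv2.INTER_CUBIC))
```

```text
Traceback (most recent call last):
IndexError: list index out of range
```

```bash
sed -i 's/"red":((0,170,120),(3,255,255))/"red":((0,160,110),(5,255,255))/; s/"red2":((174,150,100)/"red2":((170,150,80)/; s/"green":((50,120,60),(80,/"green":((45,100,50),(90,/' h.py
```

Run:
```python
from h import *
W=load("w1");T=load("top0");S=load("scene0")
hs=cv2.cvtColor(W["image"],cv2.COLOR_RGB2HSV).astype(float)
print(hs[118,324:336:4].tolist(),hs[54,343:350:2].tolist(),hs[210,350])
def edge(rows,x0,x1,z,sgn):
    P=[]
    for y in rows:
        v=hs[y,x0:x1,1]; dv=sgn*np.diff(v); i=dv.argmax(); a=max(0,i-2); w=np.clip(dv[a:i+3],0,None); P.append(plane(W,(x0+a+.5+(w*np.arange(len(w))).sum()/w.sum(),y),z))
    P=np.array(P); ok=np.ones(len(P),bool)
    for _ in range(4):
        k=np.polyfit(P[ok,1],P[ok,0],1); res=P[:,0]-np.polyval(k,P[:,1]); ok=abs(res)<max(.001,2*np.median(abs(res)))
    return "yaw",-np.arctan(k[0]),"n",ok.sum(),"res",res[ok].std(), k
print("scale L",edge([*range(56,105),*range(127,160)],308,330,.084,-1))
print("bed L",edge(range(185,232),310,330,.012,-1)); print("bed R",edge(range(80,232),370,395,.012,1))
cv2.imwrite("pics/crop1.png",cv2.resize(W["image"][30:130,305:395,::-1],None,fx=6,fy=6,interpolation=cv2.INTER_CUBIC))
d=(blobs(W,"dark",(320,180,380,240))+[None])[0];r=blobs(W,"red",(317,105,343,130));g=blobs(W,"green",(335,35,355,75))
print(d,r,g)
print("seat tri",tri([(W,d[2]),(T,(293.12,188.85)),(S,(303.12,199.23))]), plane(W,d[2],.012),plane(T,(293.12,188.85),.012))
r=r[0];g=g[0]
print("red",tri([(W,r[2]),(T,(234.86,206.89))]),plane(W,r[2],.086))
print("grn",tri([(W,g[2]),(T,(204.18,203.5)),(S,(246.45,144.1))]),plane(W,g[2],.13))
```

```text
[[1.0, 132.0, 197.0], [1.0, 126.0, 200.0], [1.0, 123.0, 201.0]] [[68.0, 81.0, 251.0], [71.0, 68.0, 254.0], [67.0, 88.0, 246.0], [49.0, 41.0, 118.0]] [ 9. 20. 90.]
scale L ('yaw', np.float64(0.11792061392775872), 'n', np.int64(82), 'res', np.float64(0.00018390592107484006), array([-0.11847024,  0.44525058]))
bed L ('yaw', np.float64(0.12582719766798894), 'n', np.int64(47), 'res', np.float64(0.00017926037517470273), array([-0.12649548,  0.44490975]))
bed R ('yaw', np.float64(0.12303014323830448), 'n', np.int64(152), 'res', np.float64(0.00014063379174282943), array([-0.12365467,  0.52927266]))
None [] [(7, [342, 44, 1, 7], [342.0, 47.0])]Traceback (most recent call last):
  File "<stdin>", line 18, in <module>
TypeError: 'NoneType' object is not subscriptable
```

View pics/crop1.png

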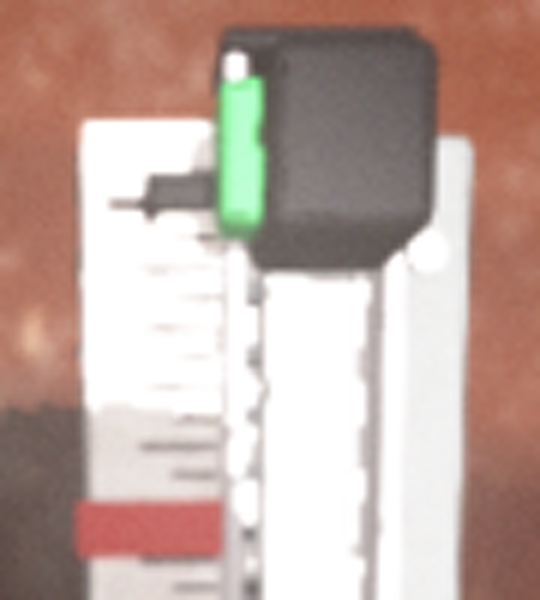

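The crop shows the index line's end at full-picture pixel (323,63.8), the red clip's centre at (329.7,118.2), the green button at (345,54) and the grip top spanning x 342–378. The gauge yaw is about 0.123. I'll redo the masks with levels that suit this brighter view.

```bash
sed -i 's/"red":((0,160,110)/"red":((0,100,110)/; s/"green":((45,100,50)/"green":((45,60,50)/; s/,255,60))}/,70,115))}/' h.py
```

Run:
```python
from h import *
W=load("w1");T=load("top0");S=load("scene0")
psi=.123; gx=np.array([np.cos(psi),np.sin(psi),0]);gy=np.array([-np.sin(psi),np.cos(psi),0])
d=blobs(W,"dark",(320,180,380,240))[0];r=blobs(W,"red",(320,105,341,130))[0];g=blobs(W,"green",(335,35,355,75))[0]
print(d,r,g)
s,e=tri([(W,d[2]),(T,(293.12,188.85)),(S,(303.12,199.23))]);print("seat",s,e,plane(W,d[2],.012),plane(T,(293.12,188.85),.012))
seat=plane(W,d[2],.012)
R,e=tri([(W,r[2]),(T,(234.86,206.89))]);print("red",R,e)
G,e=tri([(W,g[2]),(T,(204.18,203.5)),(S,(246.45,144.1))]);print("grn",G,e)
red=plane(W,(329.7,118.2),.088);idx=plane(W,(323.3,63.8),.088);gp=plane(W,g[2],.13)
for n,p in dict(red=red,idx=idx,grn=gp,R=R,G=G).items(): print(n,p,"gauge:",(p-seat)@gx,(p-seat)@gy-.087)
grip=idx+.027*gx; grip[2]=.13; print("grip",grip,"travel",(idx-red)@gy)
```

```text
(1552, [327, 189, 46, 44], [349.31, 210.48]) (169, [320, 114, 21, 9], [330.0, 117.53]) (195, [341, 42, 8, 27], [344.63, 55.31])
seat [0.4703988  0.14139198 0.01336739] [0.0011134722161944277, 0.0020378980109371694, 0.001082009257287316] [0.46957451 0.14155945 0.012     ] [0.47197025 0.14011498 0.012     ]
red [0.4275415  0.26753932 0.08050791] [0.001062631338557741, 0.001062631338557737]
grn [0.43405181 0.32298804 0.13161249] [0.0013047938262386216, 0.0015088448313444929, 0.00024260353138011513]
red [0.42614673 0.26698162 0.088     ] gauge: -0.027711627590513835 0.042802772507290365
idx [0.41343555 0.32056491 0.088     ] gauge: -0.033752632054012965 0.09754077259991675
grn [0.43282596 0.32350781 0.13      ] gauge: -0.014147659697778904 0.0980824286784476
R [0.4275415  0.26753932 0.08050791] gauge: -0.02625897308485495 0.04318513566307064
G [0.43405181 0.32298804 0.13161249] gauge: -0.012994834377894095 0.0974161846699522
grip [0.44023157 0.32387754 0.13      ] travel 0.05473800009262639
```

Call:
pendant:
  motion:
    - [[-0.046,0.02,0.01,0,0,0],[-0.092,0.04,0.02,0,0,-0.013],[-0.138,0.06,0.04,0,0,-0.013],[-0.184,0.08,0.06,0,0,-0.013],[-0.23,0.1,0.08,0,0,-0.013],[-0.276,0.12,0.1,0,0,-0.013],[-0.32,0.14,0.1,0,0,-0.013],[-0.32,0.14,0.1,0,0,-0.013]]

```text
clock: 2.45
tcp_pos: [0.6057, -0.1034, 0.2022]
orientation: [-0.0, 0.663, 0.749, -0.0]
wrist_force: [-0.3, 0.5, -0.2]
finger_gap: 0.0855
grip_force: 0.0
```

Call:
pendant:
  motion:
    - [[0,0,0,0,0,0]]

```text
clock: 2.58
tcp_pos: [0.604, -0.1006, 0.203]
orientation: [-0.001, 0.662, 0.75, 0.0]
wrist_force: [0.4, 0.0, 0.3]
finger_gap: 0.0855
grip_force: 0.0
```

Run:
```python
from workcell import env, imaging
from h import *
c=snap(env,"wrist","w2")
print(proj(c,[.604,-.102,.03])); o=blobs(c,"orange",(240,100,420,300),50)[:3];print(o)
T=load("top0");S=load("scene0")
if o: print(tri([(c,o[0][2]),(T,(391.74,131.26)),(S,(402.22,217.41))]),plane(c,o[0][2],.026))
```

```text
[326.36003987 188.41744876]
[(18815, [240, 100, 180, 200], [347.45, 226.15]), (2478, [297, 158, 57, 56], [324.82, 185.22]), (135, [244, 179, 23, 16], [255.38, 185.67])]
(array([ 0.60865638, -0.11229537,  0.04213347]), [0.028945717213350222, 0.013581096566499574, 0.016332402048919364]) [ 0.63132253 -0.1409242   0.026     ]
```

View pics/w2.png

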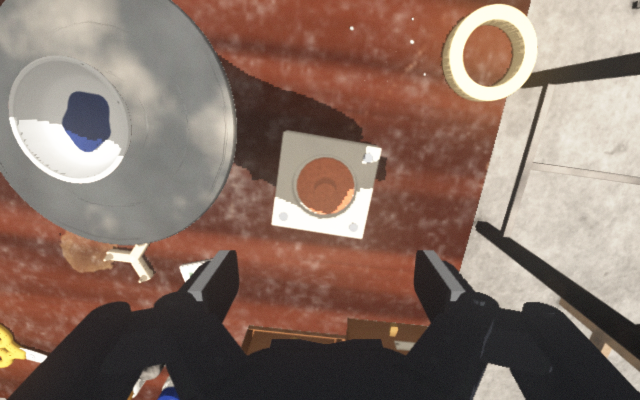

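The picture shows the lid in the mould, its disc centred near (325,186) with the knob in its middle at about (325,185) and the mould corners clear. I'll triangulate with the lid blob alone and fit a circle to the rim.

Run:
```python
from h import *
c=load("w2");T=load("top0");S=load("scene0")
k=np.zeros((400,640),np.uint8);h=cv2.cvtColor(c["image"],cv2.COLOR_RGB2HSV);m=cv2.inRange(h,np.array((3,100,90)),np.array((14,255,255)))
k[150:220,290:362]=m[150:220,290:362]
ct=max(cv2.findContours(k,0,2)[0],key=cv2.contourArea);hull=cv2.convexHull(ct);e=cv2.fitEllipse(hull);print(e)
for z in (.02,.024,.026): print(z,plane(c,e[0],z))
P=np.array([plane(c,p[0].astype(float),.024)[:2] for p in hull],np.float32);print("diam",cv2.minEnclosingCircle(P))
print(tri([(c,e[0]),(T,(391.74,131.26)),(S,(402.22,217.41))]))
g=cv2.GaussianBlur(cv2.cvtColor(c["image"],cv2.COLOR_RGB2GRAY),(3,3),0)
cv2.imwrite("pics/crop2.png",cv2.resize(c["image"][145:225,285:365,::-1],None,fx=7,fy=7,interpolation=cv2.INTER_CUBIC))
```

```text
((325.14556884765625, 185.6011505126953), (56.225914001464844, 57.04774475097656), 124.59172821044922)
0.02 [ 0.60267943 -0.10160679  0.02      ]
0.024 [ 0.6025806  -0.10067145  0.024     ]
0.026 [ 0.60253118 -0.10020378  0.026     ]
diam ((0.6029209494590759, -0.1013583093881607), 0.029937228187918663)
(array([ 0.60341146, -0.10132417,  0.02580168]), [0.0013598879314139806, 0.0019056719908957138, 0.0005628694755273761])
```

View pics/crop2.png

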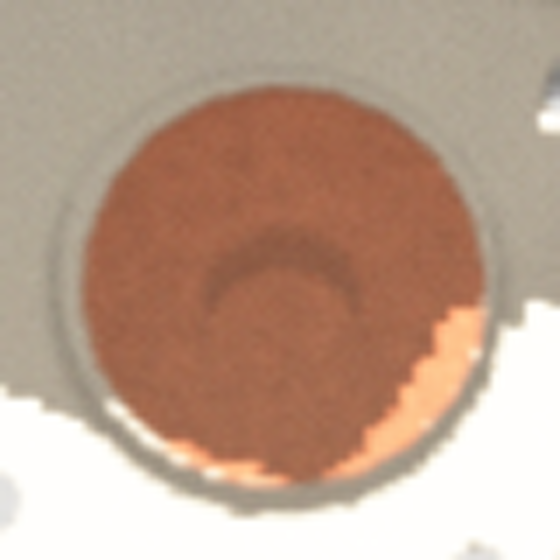

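The crop shows a 60 mm disc centred at crop (285,285) with a round knob in its middle. The lid is at (0.603,-0.101), and its heights agree with the text. Descending now.

Call:
pendant:
  motion:
    - [[0,-0.0013,0.05,0,0,0],[0,-0.0013,0.1,0,0,0],[0,-0.0013,0.13,0,0,0],[0,-0.0013,0.147,0,0,0],[0,-0.0013,0.147,0,0,0]]
  finger_gap: 0.05

```text
clock: 3.25
tcp_pos: [0.6023, -0.1011, 0.0559]
orientation: [-0.001, 0.662, 0.749, -0.0]
wrist_force: [0.7, -0.2, -0.6]
finger_gap: 0.0498
grip_force: 0.0
```

Call:
pendant:
  motion:
    - [[0,0,0,0,0,0],[0,0,0,0,0,0],[0,0,0,0,0,0],[0,0,0,0,0,0],[0,0,0,0,0,0],[0,0,0,0,0,0]]
  finger_gap: 0.0
  grip_n: 40

```text
clock: 4.0
tcp_pos: [0.6042, -0.1025, 0.0583]
orientation: [0.001, 0.663, 0.749, 0.001]
wrist_force: [-0.4, 1.3, 5.4]
finger_gap: 0.0194
grip_force: 39.1
```

Call:
pendant:
  motion:
    - [[0,0,-0.005,0,0,0],[0,0,-0.015,0,0,0],[0,0,-0.04,0,0,0],[0,0,-0.08,0,0,0],[0,0,-0.1,0,0,0],[0,0,-0.1,0,0,0],[0,0,-0.1,0,0,0]]

```text
clock: 4.88
tcp_pos: [0.6025, -0.1022, 0.1555]
orientation: [-0.001, 0.663, 0.749, -0.0]
wrist_force: [-1.5, -0.6, -1.8]
finger_gap: 0.0197
grip_force: 39.1
```

Run:
```python
from workcell import env, imaging
from h import *
c=snap(env,"wrist","w3"); s=snap(env,"scene","s3"); t=snap(env,"top","t3"); print(env.get_state()["tcp_pos"])
a=cv2.resize(c["image"][150:400,200:460],(416,400)); b=cv2.resize(s["image"][150:275,345:445],(320,400))
cv2.imwrite("pics/m3.png",np.hstack([a,b])[:,:,::-1])
```

```text
[ 0.60214271 -0.10210047  0.15481646]
```

View pics/m3.png

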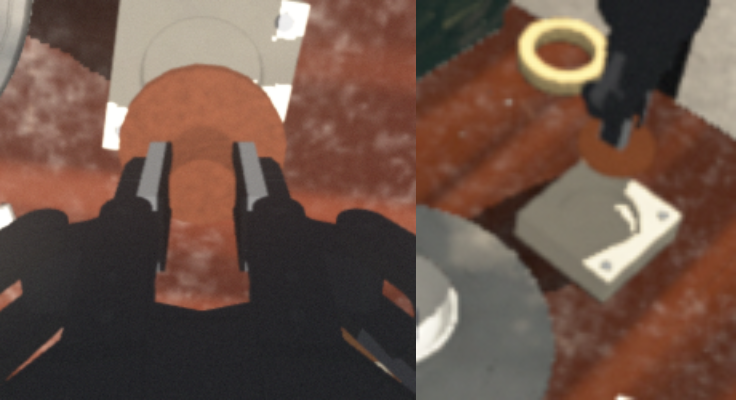

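The lid is held flat at the knob: in the montage the disc is at (200,130), and the mould behind it is empty. I'll move over the seat and measure where the lid sits relative to the TCP from this same picture.

Call:
pendant:
  motion:
    - [[0.025,-0.01,0,0,0,0],[0.075,-0.03,0,0,0,0],[0.13,-0.051,0,0,0,0],[0.185,-0.073,0,0,0,0],[0.235,-0.092,0,0,0,0],[0.257,-0.101,0,0,0,0],[0.257,-0.101,0,0,0,0],[0.257,-0.101,0,0,0,0]]

```text
clock: 6.02
tcp_pos: [0.4717, 0.1401, 0.156]
orientation: [0.0, 0.663, 0.749, -0.0]
wrist_force: [0.1, -0.5, -1.6]
finger_gap: 0.0192
grip_force: 39.1
```

Run:
```python
from workcell import env, imaging
from h import *
from scipy.optimize import least_squares
c=snap(env,"wrist","w4"); tcp=env.get_state()["tcp_pos"];print(tcp)
h=cv2.cvtColor(c["image"],cv2.COLOR_RGB2HSV);m=cv2.inRange(h,np.array((3,90,60)),np.array((16,255,255)))
k=np.zeros_like(m);k[170:300,250:400]=m[170:300,250:400];k=cv2.morphologyEx(k,cv2.MORPH_OPEN,np.ones((5,5)))
ct=max(cv2.findContours(k,0,1)[0],key=cv2.contourArea)[:,0].astype(float);x,y,w,H=cv2.boundingRect(ct.astype(int));print(x,y,w,H)
p=ct[(ct[:,1]<y+.45*w)&(ct[:,1]>170)]
def fit(z):
    P=np.array([plane(c,q,z)[:2] for q in p]);r=least_squares(lambda v:np.hypot(*(P-v[:2]).T)-v[2],[tcp[0],tcp[1],.03],loss="soft_l1",f_scale=.001);return r.x,np.abs(r.fun).mean()
for dz in (.026,.03,.034,.038): print(dz,fit(tcp[2]-dz))
d=blobs(c,"dark",(250,150,400,300))[:2];print(d)
cv2.imwrite("pics/w4c.png",cv2.resize(c["image"][120:340,200:460,::-1],None,fx=2.3,fy=2.3))
```

```text
[0.47194023 0.13983099 0.15599628]
250 170 150 130
0.026 (array([0.47989373, 0.11248692, 0.06211215]), np.float64(0.00428853992693622))
0.03 (array([0.48035738, 0.10982273, 0.0638012 ]), np.float64(0.0044062447540579655))
0.034 (array([0.48082096, 0.10715876, 0.06549011]), np.float64(0.004523947788119439))
0.038 (array([0.48128447, 0.10449503, 0.06717887]), np.float64(0.004641649048738668))
[(2386, [286, 155, 78, 51], [324.0, 177.01]), (2103, [250, 239, 56, 61], [283.06, 276.59])]
```

View pics/w4c.png

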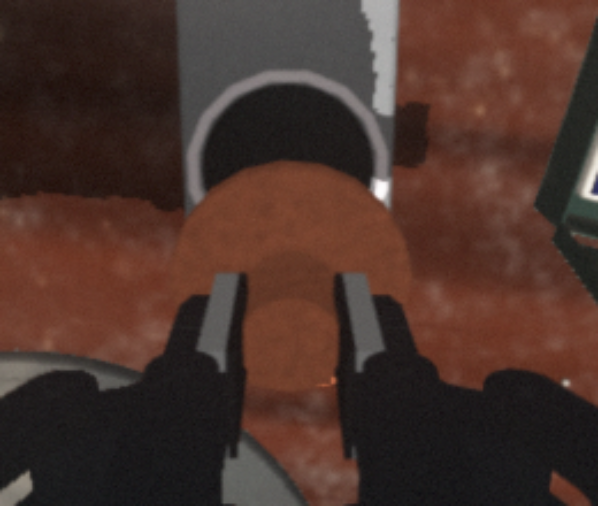

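The picture shows the lid hanging level over the seat, with its front edge at crop (293,160). The black seat disc and its lip show behind it, centred at crop column 290. A numeric check comes next.

Run:
```python
from h import *
c=load("w4");tcp=np.array([.4719,.1398,.156]);psi=.123
gx=np.array([np.cos(psi),np.sin(psi),0]);gy=np.array([-np.sin(psi),np.cos(psi),0])
f=lambda x,y:(x/2.3+200,y/2.3+120)
top=plane(c,f(293,160),.122);l=plane(c,f(175,270),.120);r=plane(c,f(412,270),.120)
print("lid centre rel tcp: along x",(top-tcp)@gy-.03," along y",((l+r)/2-tcp)@gx,"diam",(r-l)@gx)
# seat from lip outer edge: left (188,150) right(391,150), dark edges (203,150),(376,150), top (293,70)/(293,84)
for a,b in (((188,150),(391,150)),((203,150),(376,150))):
    A=plane(c,f(*a),.016);B=plane(c,f(*b),.016);print("lip",A,B,(A+B)/2@np.eye(3),np.linalg.norm(A-B))
t=plane(c,f(293,84),.016); s=t-.035*gy; print("seat from bore top edge",s)
```

```text
lid centre rel tcp: along x 0.00242440330164629  along y 0.0004309998132287478 diam 0.05787909162655856
lip [0.43106226 0.14474374 0.016     ] [0.5089888  0.15430174 0.016     ] [0.47002553 0.14952274 0.016     ] 0.07851051448634873
lip [0.43682952 0.145448   0.016     ] [0.5032255  0.15359173 0.016     ] [0.47002751 0.14951986 0.016     ] 0.06689354229268821
seat from bore top edge [0.47253817 0.14024327 0.016     ]
```

Call:
pendant:
  motion:
    - [[0,-0.001,0.03,0,0,0],[0,-0.001,0.07,0,0,0],[0,-0.001,0.09,0,0,0],[0,-0.001,0.094,0,0,0],[0,-0.001,0.094,0,0,0]]

```text
clock: 6.7
tcp_pos: [0.4711, 0.1398, 0.0625]
orientation: [0.0, 0.663, 0.749, 0.0]
wrist_force: [0.3, -0.2, -0.9]
finger_gap: 0.0196
grip_force: 39.2
```

Call:
pendant:
  motion:
    - [[0,0,0.002,0,0,0],[0,0,0.004,0,0,0],[0,0,0.004,0,0,0]]

```text
clock: 7.08
tcp_pos: [0.4706, 0.1404, 0.0586]
orientation: [0.0, 0.663, 0.749, 0.0]
wrist_force: [-0.2, 0.6, -0.7]
finger_gap: 0.0192
grip_force: 39.2
```

Call:
pendant:
  motion:
    - [[0,0,0.002,0,0,0],[0,0,0.003,0,0,0],[0,0,0.003,0,0,0]]

```text
clock: 7.45
tcp_pos: [0.4704, 0.1404, 0.0552]
orientation: [-0.0, 0.663, 0.749, -0.0]
wrist_force: [-0.4, -0.8, -1.6]
finger_gap: 0.0192
grip_force: 39.2
```

Call:
pendant:
  motion:
    - [[0,0,0.001,0,0,0],[0,0,0.001,0,0,0]]

```text
clock: 7.7
tcp_pos: [0.4706, 0.1404, 0.0543]
orientation: [-0.0, 0.663, 0.749, 0.0]
wrist_force: [-0.8, 0.8, -0.4]
finger_gap: 0.0196
grip_force: 39.2
```

Call:
pendant:
  motion:
    - [[0,0,0.001,0,0,0],[0,0,0.001,0,0,0]]

```text
clock: 7.95
tcp_pos: [0.4706, 0.1404, 0.0543]
orientation: [0.0, 0.663, 0.749, 0.0]
wrist_force: [-2.6, -0.2, 8.1]
finger_gap: 0.0193
grip_force: 40.1
```

Call:
pendant:
  motion:
    - [[0,0,0.001,0,0,0],[0,0,0.001,0,0,0]]

```text
clock: 8.2
tcp_pos: [0.4706, 0.1404, 0.0542]
orientation: [0.0, 0.663, 0.749, 0.0]
wrist_force: [-5.8, -1.6, 16.1]
finger_gap: 0.0194
grip_force: 41.0
```

Call:
pendant:
  motion:
    - [[0,0,-0.0015,0,0,0],[0,0,-0.0015,0,0,0],[0,0,-0.0015,0,0,0],[0,0,-0.0015,0,0,0]]
  finger_gap: 0.06

```text
clock: 8.7
tcp_pos: [0.4704, 0.1404, 0.0535]
orientation: [-0.0, 0.663, 0.749, -0.0]
wrist_force: [-0.2, 1.2, 0.3]
finger_gap: 0.0601
grip_force: 0.0
```

Call:
pendant:
  motion:
    - [[0,0,-0.015,0,0,0],[0,0,-0.05,0,0,0],[0,0,-0.11,0,0,0],[0,0,-0.17,0,0,0],[0,0,-0.18,0,0,0],[0,0,-0.18,0,0,0],[0,0,-0.18,0,0,0]]

```text
clock: 9.57
tcp_pos: [0.4695, 0.1402, 0.2324]
orientation: [-0.001, 0.663, 0.749, -0.001]
wrist_force: [0.2, 0.2, -0.3]
finger_gap: 0.0602
grip_force: 0.0
```

Run:
```python
from workcell import env, imaging
from h import *
c=snap(env,"wrist","w5");t=snap(env,"top","t5")
print("expect",proj(c,[.4705,.141,.022]),proj(t,[.4705,.141,.022]))
o=blobs(c,"orange",(280,150,370,260),200)[:2];p=blobs(t,"orange",(272,168,312,208),50)[:2];print(o,p)
print(plane(c,o[0][2],.021));print(plane(t,p[0][2],.024));print(tri([(c,o[0][2]),(t,p[0][2])]))
d=blobs(c,"dark",(270,140,380,270),20)[:4];print("dark",d)
```

```text
expect [327.84850103 178.6081743 ] [292.33601677 189.15363333]
[(4779, [280, 174, 90, 86], [325.8, 229.92]), (2173, [302, 151, 53, 53], [327.59, 177.41])] [(185, [290, 177, 16, 24], [297.74, 189.48])]
[0.4757566  0.07904263 0.021     ]
[0.46923497 0.12774514 0.024     ]
(array([0.46663324, 0.11868003, 0.11995742]), [0.004725056763654371, 0.004725056763654354])
dark [(702, [270, 244, 46, 26], [286.03, 259.91]), (642, [290, 140, 64, 52], [310.16, 150.07]), (465, [297, 147, 61, 59], [323.94, 166.31]), (73, [358, 152, 7, 23], [362.32, 162.59])]
```

The lid lies centred in the seat, within about 1 mm of the seat ring. Next I hover over the grip.

Call:
pendant:
  motion:
    - [[0.04,0,0,0,0,0],[0.1,0,0,0,0,0],[0.155,0,0,0,0,0],[0.185,0,0,0,0,0],[0.185,0,0,0,0,0],[0.185,0,0,0,0,0]]

```text
clock: 10.42
tcp_pos: [0.4475, 0.3234, 0.2327]
orientation: [-0.0, 0.663, 0.749, -0.001]
wrist_force: [-0.4, 0.4, 0.6]
finger_gap: 0.0602
grip_force: 0.0
```

Run:
```python
from workcell import env, imaging
from h import *
c=snap(env,"wrist","w6");s=env.get_state();print(s["tcp_pos"],s["orientation"])
psi=.123;gx=np.array([np.cos(psi),np.sin(psi),0]);gy=np.array([-np.sin(psi),np.cos(psi),0]);seat=np.array([.4702,.1413,0])
G=lambda p:(round((p-seat)@gx*1e3,1),round(((p-seat)@gy-.087)*1e3,1))
e=proj(c,[.447,.325,.151]);print("exp grip top",e, "btn",proj(c,seat+gx*-.016+gy*.1845+[0,0,.13]))
g=blobs(c,"green",(240,60,400,320),30)[:2];print(g);[print(G(plane(c,b[2],.13))) for b in g]
r=blobs(c,"red",(270,180,330,330),40)[:2]; print("red",r)
W=load("w1")
h=cv2.cvtColor(c["image"],cv2.COLOR_RGB2HSV);x,y=map(int,e)
m=cv2.inRange(h,np.array((0,0,0)),np.array((180,90,110)));n,l,st,ce=cv2.connectedComponentsWithStats(m)
i=l[y,x];print("grip blob",st[i],ce[i],G(plane(c,ce[i],.151)))
print(h[y,x-40:x+44:4].tolist())
```

```text
[0.44777983 0.32301538 0.23303077] [-1.75415656e-04  6.62987193e-01  7.48630240e-01 -8.46027814e-04]
exp grip top [326.29649273 214.68189787] btn [306.38975412 206.72679176]
[(204, [303, 192, 9, 30], [307.13, 206.38])]
(np.float64(-15.4), np.float64(97.8))
red [(227, [283, 238, 27, 14], [295.93, 245.59])]
grip blob [ 311  182   33   48 1429] [326.72148355 206.46815955] (np.float64(-0.2), np.float64(104.3))
[[9, 32, 206], [9, 14, 232], [10, 17, 229], [8, 18, 228], [12, 19, 226], [61, 82, 167], [60, 61, 137], [5, 32, 95], [6, 27, 93], [0, 22, 94], [0, 22, 93], [8, 31, 91], [0, 26, 89], [0, 23, 89], [0, 19, 94], [30, 1, 244], [0, 1, 246], [30, 1, 245], [165, 2, 245], [7, 77, 143], [7, 111, 133]]
```

Call:
pendant:
  motion:
    - [[0.0016,-0.001,0.04,0,0,0],[0.0016,-0.001,0.08,0,0,0],[0.0016,-0.001,0.096,0,0,0],[0.0016,-0.001,0.1,0,0,0],[0.0016,-0.001,0.1,0,0,0]]

```text
clock: 11.1
tcp_pos: [0.4476, 0.3255, 0.1349]
orientation: [0.0, 0.663, 0.749, 0.001]
wrist_force: [-0.3, 0.4, 1.1]
finger_gap: 0.0602
grip_force: 0.0
```

Call:
pendant:
  motion:
    - [[0,0,0,0,0,0],[0,0,0,0,0,0],[0,0,0,0,0,0],[0,0,0,0,0,0],[0,0,0,0,0,0],[0,0,0,0,0,0]]
  finger_gap: 0.0
  grip_n: 32

```text
clock: 11.85
tcp_pos: [0.4477, 0.3259, 0.1354]
orientation: [0.0, 0.663, 0.749, 0.001]
wrist_force: [1.7, -0.9, 7.1]
finger_gap: 0.0238
grip_force: 35.4
```

Run:
```python
from h import *
c=load("w6");W=load("w1");gy=np.array([-np.sin(.123),np.cos(.123),0]);seat=np.array([.4702,.1413,0])
for z in (.084,.088): print([(plane(q,p,z)-seat)@gy-.087 for q,p in ((c,(295.93,245.59)),(W,(329.7,118.2)),(load("top0"),(234.86,206.89)))])
```

```text
[np.float64(0.04333725497993032), np.float64(0.04308622227610159), np.float64(0.042455862839587605)]
[np.float64(0.04518186989109865), np.float64(0.04313699987294134), np.float64(0.04150256697436386)]
```

The gap of 23.8 mm is less than the 26 mm expected with the button pressed, so I'll look before pulling.

Run:
```python
from workcell import env, imaging
from h import *
w=snap(env,"wrist","w7");s=snap(env,"scene","s7");t=snap(env,"top","t7")
a=cv2.resize(w["image"][140:340,220:420],(560,560),interpolation=cv2.INTER_CUBIC);b=cv2.resize(s["image"][120:190,225:285],(240,280),interpolation=cv2.INTER_CUBIC);d=cv2.resize(t["image"][175:245,190:250],(240,280),interpolation=cv2.INTER_CUBIC)
cv2.imwrite("pics/m7.png",np.hstack([a,np.vstack([b,d])])[:,:,::-1])
for n,c in (("w",w),("s",s),("t",t)): print(n,blobs(c,"green",(190,120,420,340) if n!="w" else (220,100,420,340),4)[:3])
st=env.get_state();print(st["finger_gap"],st["grip_force"],st["wrist_force"],st["tcp_pos"])
```

```text
w []
s [(63, [336, 139, 20, 14], [346.1, 145.37]), (45, [317, 159, 10, 8], [321.31, 162.8]), (4, [312, 160, 2, 3], [312.75, 161.0])]
t [(72, [262, 130, 11, 8], [267.36, 133.97]), (24, [259, 120, 3, 12], [259.83, 124.5]), (22, [294, 121, 4, 10], [295.32, 125.68])]
0.023503140278908843 35.352406427264214 [ 1.47764475 -1.05124852  6.24909864] [0.44766248 0.32590987 0.13533751]
```

View pics/m7.png

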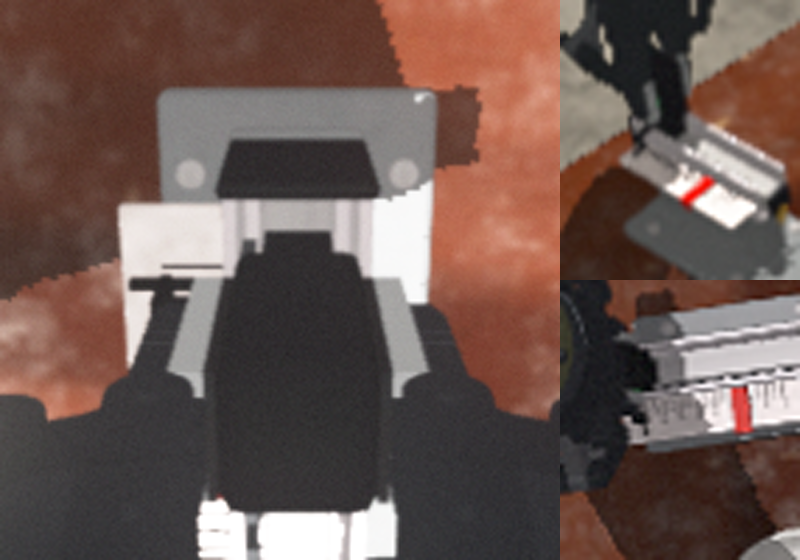

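The montage shows the pads against both faces of the grip with the green fully covered, and the index line beside it at montage (160,285). A knob of 22 mm also read 19.4, so the reading sits about 2.3 mm low and 23.8 matches a pressed button. I'll tug gently and watch the force.

Call:
pendant:
  motion:
    - [[-0.001,0,0,0,0,0],[-0.002,0,0,0,0,0],[-0.003,0,0,0,0,0],[-0.003,0,0,0,0,0]]

```text
clock: 12.5
tcp_pos: [0.4479, 0.3233, 0.1353]
orientation: [0.0, 0.663, 0.749, 0.002]
wrist_force: [0.7, 1.1, 6.8]
finger_gap: 0.0236
grip_force: 35.4
```

Call:
pendant:
  motion:
    - [[-0.001,0,0,0,0,0],[-0.002,0,0,0,0,0],[-0.002,0,0,0,0,0]]

```text
clock: 12.88
tcp_pos: [0.4482, 0.3213, 0.1353]
orientation: [0.0, 0.663, 0.749, 0.002]
wrist_force: [2.0, 1.3, 5.7]
finger_gap: 0.0234
grip_force: 35.4
```

It slides freely at under 2 N over 5 mm. Continuing.

Call:
pendant:
  motion:
    - [[-0.004,0,0,0,0,0],[-0.01,0,0,0,0,0],[-0.016,0,0,0,0,0],[-0.022,0,0,0,0,0],[-0.028,0,0,0,0,0],[-0.034,0,0,0,0,0],[-0.04,0,0,0,0,0],[-0.043,0,0,0,0,0]]

```text
clock: 13.88
tcp_pos: [0.4534, 0.2784, 0.1353]
orientation: [0.0, 0.663, 0.749, 0.002]
wrist_force: [1.3, 1.7, 5.9]
finger_gap: 0.0236
grip_force: 35.4
```

Call:
pendant:
  motion:
    - [[0,0,0,0,0,0],[0,0,0,0,0,0]]

```text
clock: 14.12
tcp_pos: [0.4535, 0.2782, 0.1353]
orientation: [0.0, 0.663, 0.749, 0.001]
wrist_force: [0.7, -0.1, 6.7]
finger_gap: 0.0236
grip_force: 35.4
```

Run:
```python
from workcell import env, imaging
from h import *
w=snap(env,"wrist","w8");t=snap(env,"top","t8");s=snap(env,"scene","s8");print(env.get_state()["tcp_pos"])
gx=np.array([np.cos(.123),np.sin(.123),0]);gy=np.array([-np.sin(.123),np.cos(.123),0]);seat=np.array([.4702,.1413,0])
r=blobs(w,"red",(220,160,330,330),20)[:3];print("w red",r)
for b in r: p=plane(w,b[2],.088);print(((p-seat)@gx).round(4),((p-seat)@gy-.087).round(4))
for y in (.043,.046,.05,.0535): print(y,[proj(w,seat+x*gx+(y+.087)*gy+[0,0,.088]).round(1).tolist() for x in (-.039,-.027,-.018)])
for n,c in (("t",t),("s",s)): print(n,blobs(c,"red",(190,140,290,230),6)[:3])
g=cv2.cvtColor(w["image"],cv2.COLOR_RGB2HSV)
for x in (268,272,276,280,284): print(x,[f"{a[0]}/{a[1]}/{a[2]}" for a in g[224:275:2,x]])
```

```text
[0.45348748 0.27817448 0.1353101 ]
w red [(220, [258, 233, 19, 21], [264.78, 244.88])]
-0.0372 0.0451
0.043 [[262.1, 248.1], [281.7, 248.1], [296.5, 248.1]]
0.046 [[261.8, 243.6], [281.5, 243.6], [296.4, 243.6]]
0.05 [[261.4, 237.5], [281.2, 237.5], [296.2, 237.5]]
0.0535 [[261.0, 232.1], [281.0, 232.1], [296.0, 232.1]]
t [(44, [233, 202, 5, 11], [234.8, 207.16])]
s [(31, [255, 164, 9, 8], [258.71, 167.45])]
268 ['6/17/228', '9/16/230', '10/13/232', '7/14/232', '7/14/231', '13/13/231', '8/22/227', '1/142/151', '177/46/50', '0/28/54', '1/177/169', '1/182/188', '1/182/191', '0/182/188', '1/142/194', '8/13/231', '9/16/230', '8/17/226', '10/17/226', '8/18/226', '9/21/206', '6/22/161', '0/22/82', '165/17/59', '162/28/45', '165/20/51']
272 ['10/17/228', '12/14/230', '12/14/231', '15/13/232'
[... 564 characters left out ...]
23/55', '165/19/54', '170/29/52', '165/19/53']
280 ['8/19/214', '12/14/230', '11/12/230', '8/12/231', '12/14/233', '18/14/231', '6/17/228', '3/90/91', '0/40/51', '12/27/48', '0/17/44', '176/40/51', '171/34/52', '174/22/57', '165/27/56', '162/22/57', '165/9/56', '60/4/57', '163/32/56', '150/21/61', '174/22/57', '140/13/59', '0/6/91', '140/7/114', '173/9/120', '160/29/53']
284 ['6/18/213', '11/15/231', '9/14/231', '9/14/231', '14/14/232', '13/13/233', '8/18/229', '1/142/151', '173/44/52', '176/36/49', '0/168/164', '1/94/65', '158/20/52', '173/17/61', '160/12/64', '165/12/83', '165/4/117', '30/2/139', '0/7/151', '20/5/152', '15/7/155', '30/3/153', '15/10/155', '15/7/154', '160/5/155', '0/0/81']
```

The red clip spans rows 238–253, with its middle at 245.5, and the index line is at row 241.3. At 1.5 px/mm that leaves about 3 mm.

Call:
pendant:
  motion:
    - [[-0.001,0,0,0,0,0],[-0.002,0,0,0,0,0],[-0.003,0,0,0,0,0],[-0.003,0,0,0,0,0],[-0.003,0,0,0,0,0],[-0.003,0,0,0,0,0]]

```text
clock: 15.02
tcp_pos: [0.4538, 0.2756, 0.1353]
orientation: [0.0, 0.663, 0.749, 0.001]
wrist_force: [0.6, 1.6, 5.9]
finger_gap: 0.0236
grip_force: 35.4
```

Run:
```python
from workcell import env, imaging
from h import *
w=snap(env,"wrist","w9")
h=cv2.cvtColor(w["image"],cv2.COLOR_RGB2HSV).astype(int)
for x in range(254,276,2):
    c=h[215:275,x];R=[i+215 for i,a in enumerate(c) if (a[0]<6 or a[0]>172) and a[1]>100];
    if R: 
        D=[i for i in range(R[0],R[-1]) if h[i,x,2]<100]; print(x,"red",R[0],R[-1],"dark",D)
t=snap(env,"top","t9");print(env.get_state()["tcp_pos"])
o=blobs(t,"orange",(272,168,312,208),30)[:3];print(o,[plane(t,b[2],.026) for b in o[:1]])
T0=load("top0")
for n,r in dict(tile=(430,165,470,205),stilt=(430,205,456,232),saucer=(228,235,272,280)).items():
    x0,y0,x1,y1=r;print(n,np.abs(t["image"][y0:y1,x0:x1].astype(int)-T0["image"][y0:y1,x0:x1]).mean().round(2))
```

```text
256 red 215 215 dark []
258 red 234 245 dark []
260 red 218 249 dark [218, 219, 220, 221, 222, 223, 224, 225, 226, 227]
262 red 229 249 dark []
264 red 234 248 dark []
266 red 234 248 dark [240, 241, 242]
268 red 234 248 dark [239, 240, 241, 242, 243]
270 red 234 248 dark [239, 240, 241, 242, 243]
272 red 234 248 dark [239, 240, 241, 242, 243]
274 red 234 246 dark [239, 240, 241, 242, 243]
[0.4537926  0.27558408 0.13531388]
[(484, [281, 176, 25, 26], [292.85, 188.37]), (67, [272, 168, 12, 7], [277.01, 170.42])] [array([0.47204951, 0.13930892, 0.026     ])]
tile 2.49
stilt 2.39
saucer 50.36
```

The index is centred on the mark: its line is at row 241 and the clip spans 234–248. The lid is still seated, and the tile and stilt are unmoved. The saucer is only hidden by the arm in the top view, and nothing has gone near it. Handing in.

```bash
python3 -c "
from workcell import env, imaging
print(env.hand_in())"
```

```text
the job is handed in; nothing more can be done
None
```

The lid lies flat in the seat and the arm, drawn out freely with the button squeezed in, stands held with its index line on the red mark; the job is handed in at about 15 s, though I could not re-check the saucer because the arm hid it.

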